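# Find the stamped gift crate and push it into the dispatch lane

### The arm

A 6-joint arm with a two-finger parallel gripper is mounted at the origin on a cart in front of the work surface, level with it; the furniture and walls round the work are solid. World frame = base frame: x ahead of the robot, y to its left, z up, the work surface at z = 0. Lengths are in mm, angles in rad, forces in N, time in s.
With the tool pointing down it reaches from about 275 to 825 mm from the base axis. Payload 4.9 kg.
Tool frame: the origin (TCP) lies at the very end of the fingers, on their centre line; the grasp point (between the pads) lies 19 mm behind it; z points along the fingers, y is the direction in which the jaws open and shut (so a half turn about z gives the same grasp; the last joint's range is limited). The gripper opens to 85 mm and grips with 20 to 120 N. Pads are 22 mm wide; open, the fingers measure 114 mm over their backs; the gripper's body (76 mm by 85 mm) begins 54 mm behind the grasp point. The pads swing forward as they close: fully open they stand 13 mm farther back than shut.
Start: joints at [-1.468, 0.326, -0.193, 1.052, 0, 1.437], TCP at [129.037, -534.666, 231.281] pointing down, gripper open.
Joint ranges: [-2.65, 2.65], [-0.97, 1.79], [-1.3, 1.35], [-1.93, 2.1], [-1.47, 1.37], [-3.14, 3.14]. Speed limits (rad/s): [2.57, 2.57, 3.14, 3.14, 3.14, 3.14].

### API

Orientations are given as [roll, pitch, yaw] about the fixed x, y, z axes, in that order (R = Rz(yaw) Ry(pitch) Rx(roll)).
In Python, from bench import bot, solve_ik, imaging gives the robot as it stands. Calls block until the motion is done:
- bot.move_ptp(position, orientation): joint-space move of the TCP to a pose.
- bot.movel(position, rot=None, max_speed=150, threshold=None): straight line of the TCP; rot=None keeps the orientation; max_speed is the mean speed in mm/s. With threshold (N) it stops when the force on the tool has changed by that much, and returns True; else False.
- bot.move_j(angles): joint-space move.
- bot.grip(opening, effort=None): opening from 0.0 (shut) to 1.0 (fully open); effort is the grip in N (None keeps the last); returns when the fingers have stopped.
- bot.dwell(seconds).
- solve_ik(position, orientation): joint angles nearest the present ones, or None.
- bot.get_state(): the state.
- imaging.capture(name): name is "side" or "top"; returns the picture (480x640x3 uint8, blue, green, red); there is no depth.
- imaging.camera_model(name): a dict with "K" (3x3 intrinsics, pixels), "k1" (the pictures are not rectified: a ray, as slopes to the right and down, at radius r is drawn at 1 + k1 r^2 times it, then the intrinsics apply), "position" and "rotation" of the camera in the world. Camera axes: x right, y up, looking along -z (the intrinsics and any distortion apply to the point x, -y, -z); pixel columns grow to the right and rows downward; lengths in mm; the calibration is good to about 2 mm. A picture is of the moment at which its call begins. camera_model takes no time and is no camera call.
A pose or a line that the arm cannot do raises bot.IKError and nothing moves.
- bot.sign_off(): hands the job in, once; it reports no verdict.
The state is a dict: "t": time; "qpos": joint angles; "joint_velocities": joint speeds; "effort": joint torques, N m; "tcp_pos": TCP position; "orientation": TCP orientation; "contact_force": force on the tool from outside, world axes, zero at the start; "wrist_torque": the same for the moment, N m; "opening": opening from 0.0 (shut) to 1.0 (fully open).
Only numpy, scipy, OpenCV 4.12 (cv2) and the standard library are available. Lean on these libraries where they do the work, as an engineer would, in place of code of your own. Each camera call takes 0.05 s, during which the arm holds its last target. There are 200 camera calls.

### The job

One of the two pine gift crates on the counter has been passed for dispatch and carries a round ink stamp on its underside. With your fingertips only, tip each crate over on a long bottom edge to about 50 degrees, keep it there for a second so that the underside can be seen, and let it back down on its feet where it stood: first the right-hand crate, then the left-hand one. Then push the stamped crate along the counter, short end first, into the empty one of the two wooden dispatch lanes until it meets the back stop; pick up or knock over nothing, and leave the other crate, the gift box, the sweet tin and the ribbon spool where they stand.

Things in the scene. Friction and masses are not known exactly. Their poses are not given: they have to be found in the camera images.
- stamped_crate: Open slatted pine crate with a flat kraft box wedged in its bottom: 122 mm long (its x), 88 mm across (its y), 76 mm tall, sides flat, on four 4 mm rubber feet. Origin: centre of the underside at foot level, z up. Its underside carries the stamp: a dark brown ring 68 mm across with a pod shape in it, hidden until it is tipped. Stands at the right or the left, askew, upright.
- plain_crate: The same crate with a bare underside, at the other place. Both: about 0.6 kg, low centre of mass, grippy feet (friction about 1.1). Pushed near the rim of a long side, the crate tips about the far long bottom edge instead of sliding; pushed low down it slides. Let go at under 60 degrees it falls back on its feet, beyond about 64 it goes over.
- empty_lane: The empty lane, of dark wood, fixed at the far side of the counter, open toward the robot, no floor: two fences 100 mm long, 30 mm high, 10 mm thick, 116 mm apart inside, noses slightly splayed, and a back stop 30 mm high. Origin: on the counter at the middle of the back stop's near face; x away from the robot, y left. A crate that is home has its origin 61 mm before the stop.
- taken_lane: The other lane, just like empty_lane and 140 mm beside it, to its left or its right; a gift box waits in it.
- waiting_box: Cubic kraft gift box, 66 x 66 x 48 mm, loose in the taken lane; leave it alone. Origin: centre of its underside.
- tin: Round sweet tin, 65 mm across and 40 mm high, loose at the back on the right of the lanes; leave it alone. Origin: centre of its underside.
- ribbon: Spool of red ribbon, 66 mm across and 26 mm high, loose at the back on the left of the lanes; leave it alone. Origin: centre of its underside.

How it is judged:
By the outcome, as a careful person would: the job done as asked, in the order asked, and still so for the second after the job is handed in, with the robot touching nothing.
It also fails if it takes over 72 s, if anything falls off the work surface, if the arm or the gripper's body presses on something with over 40 N, if the wrist force passes 120 N, or if a joint passes its speed limit or range.

## Working session

There is one attempt and no reset: what is moved stays moved. The work goes in short steps, each a Python script; the robot and the scene stay as the last script left them, time stands still between calls to the robot, and variables do not carry over. Pictures are saved under pics/ and viewed, about 8 in all and at most 12, crops included, and the job is handed in when it is done.

```bash
ls; mkdir -p pics; python3 - <<'E'
from bench import bot, solve_ik, imaging
import cv2,numpy as np
for n in("top","side"):
    im=imaging.capture(n); cv2.imwrite(f"pics/{n}0.png",im)
    m=imaging.camera_model(n); print(n,{k:np.round(v,4).tolist() for k,v in m.items()})
print(bot.get_state())
E
```

```text
pics
top {'K': [[484.1398, 0.0, 314.5089], [0.0, 484.1398, 244.4007], [0.0, 0.0, 1.0]], 'k1': -0.0198, 'position': [414.6598, 95.3386, 857.9815], 'rotation': [0.1855, 0.0326, -1.6001]}
side {'K': [[504.0389, 0.0, 313.5756], [0.0, 504.0389, 244.9875], [0.0, 0.0, 1.0]], 'k1': -0.0747, 'position': [242.4622, -450.0163, 567.3021], 'rotation': [0.9242, 0.0139, -0.5494]}
{'t': 0.1, 'qpos': array([-1.46822669e+00,  3.26872437e-01, -1.93495342e-01,  1.05200901e+00,
       -3.08963356e-05,  1.43663051e+00]), 'joint_velocities': array([-0.00112899, -0.00119728,  0.00435921, -0.00018895, -0.00018033,
       -0.00038123]), 'effort': array([ 2.20272077e-04, -4.44238687e+01,  2.63037837e+01,  7.93814077e-03,
       -1.35148789e-04, -1.40055860e-05]), 'tcp_pos': array([ 128.95691097, -534.12054786,  230.57433997]), 'orientation': array([-3.14002226e+00, -1.80789319e-04,  2.36735333e-01]), 'contact_force': array([ 0.82712471, -0.5739196 , -0.09944556]), 'wrist_torque': array([-0.03771422,  0.01209212, -0.03494011]), 'opening': 1.0005830345415463}
```

View pics/top0.png

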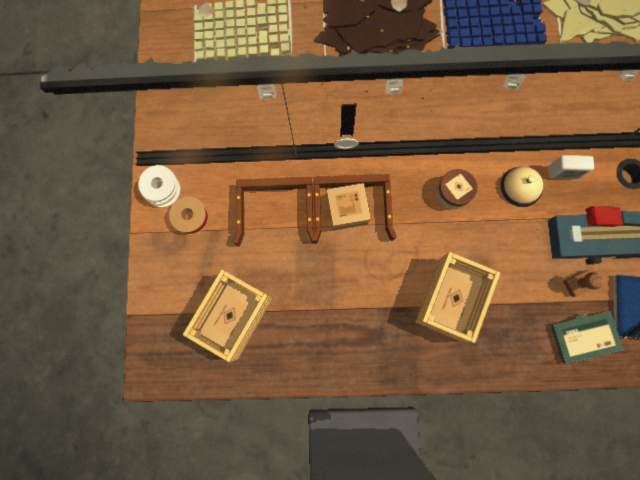

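View pics/side0.png

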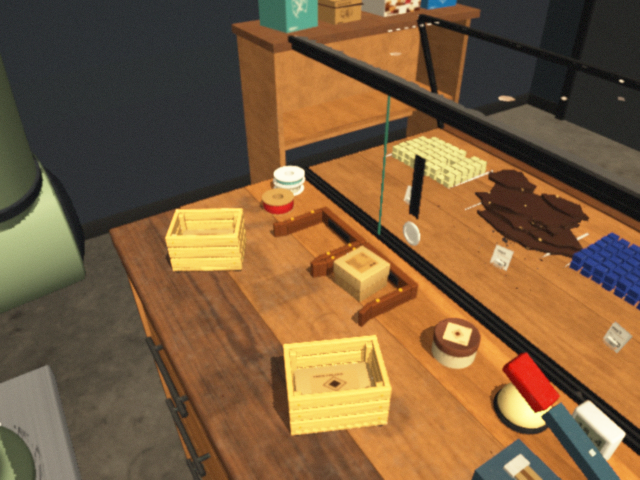

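The top view shows the empty lane on the left (stop near px (275,184)) and the gift box in the right lane. The left crate is at about (227,316) and the right one at about (460,297). The side view could only see an underside if it faces -y. I'll zoom in on the corners next.

```bash
cat > h.py <<'E'
import numpy as np, cv2
from scipy.spatial.transform import Rotation as R
from bench import bot, solve_ik, imaging
def onplane(name,px,z):
    m=imaging.camera_model(name)
    K=np.array(m["K"]);k=m["k1"]
    d=cv2.undistortPoints(np.array(px,float).reshape(-1,1,2),K,np.array([k,0,0,0.]))[:,0]
    r=np.c_[d[:,0],-d[:,1],-np.ones(len(d))]@R.from_euler('xyz',m["rotation"]).as_matrix().T
    p=np.array(m["position"]);return p+r*((z-p[2])/r[:,2])[:,None]
def proj(name,P):
    m=imaging.camera_model(name)
    q=(np.atleast_2d(P)-m["position"])@R.from_euler('xyz',m["rotation"]).as_matrix()
    q=q*[1,-1,-1]
    return cv2.projectPoints(q,np.zeros(3),np.zeros(3),np.array(m["K"]),np.array([m["k1"],0,0,0.]))[0][:,0]
E
python3 - <<'E'
import cv2,numpy as np
im=cv2.imread("pics/top0.png")
def crop(x,y,w,h,s):
    c=cv2.resize(im[y:y+h,x:x+w],None,fx=s,fy=s,interpolation=cv2.INTER_CUBIC)
    for i in range(0,w,20): cv2.putText(c,str(x+i),(int(i*s),10),0,.35,(255,255,255),1);cv2.line(c,(int(i*s),12),(int(i*s),18),(255,255,255),1)
    for i in range(0,h,20): cv2.putText(c,str(y+i),(0,int(i*s)+4),0,.35,(255,255,255),1)
    return c
out=np.zeros((600,800,3),np.uint8)
a=crop(175,265,100,100,3.7);b=crop(410,250,100,100,3.7);l=crop(230,170,170,80,2.7)
out[:370,:370]=a;out[:370,380:750]=b;out[380:380+l.shape[0],:l.shape[1]]=l
cv2.imwrite("pics/zoom.png",out)
E
```

```text
(no output)
```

View pics/zoom.png

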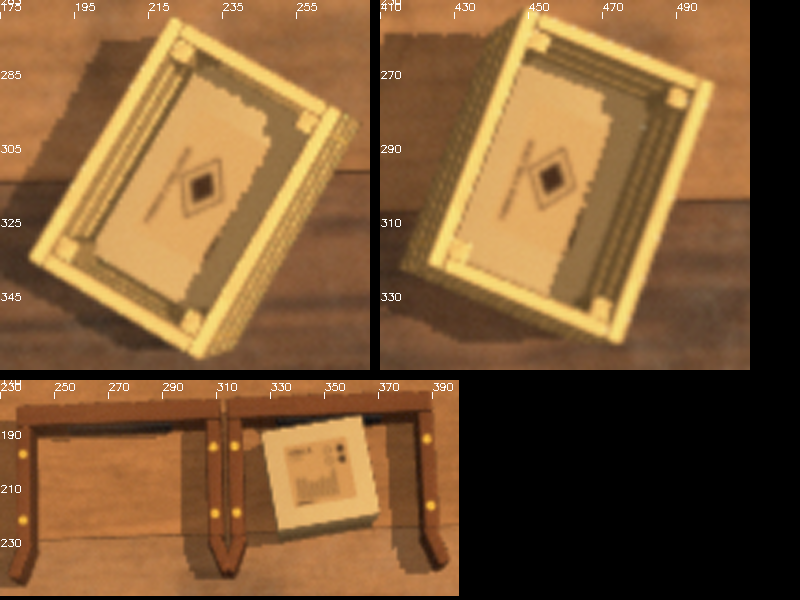

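```bash
python3 - <<'E'
from h import *
C={'L':[(223.1,269.9),(268.2,293.9),(228.2,361.8),(183.6,334.5)],'R':[(450.5,253.2),(499.7,272.2),(474.3,342.4),(423.5,321.4)]}
for k,p in C.items():
    P=onplane("top",p,76)[:,:2]; print(k,P.round(1).tolist()); r=cv2.minAreaRect(P.astype(np.float32))
    u=(P[0]+P[1]-P[2]-P[3])/2; print(' centre',P.mean(0).round(1),'len',np.linalg.norm(u).round(1),'w',np.linalg.norm((P[0]+P[3]-P[1]-P[2])/2).round(1),'yaw',np.degrees(np.arctan2(u[1],u[0])).round(2),r)
lane=onplane("top",[(243,187),(306.7,184.2),(243.3,231),(307.4,227.4),(315,179.),(386,183)],30); print(lane.round(1).tolist())
E
```

```text
L [[525.0, 267.6], [483.3, 193.9], [377.8, 258.8], [422.5, 331.1]]
 centre [452.1 262.8] len 122.2 w 84.8 yaw -31.68 ((452.83990478515625, 262.38958740234375), (84.92040252685547, 123.86107635498047), 58.30837631225586)
R [[539.8, -104.2], [506.0, -180.5], [396.6, -130.1], [431.7, -52.8]]
 centre [ 468.5 -116.9] len 120.1 w 84.2 yaw -25.08 ((468.873779296875, -116.68294525146484), (84.84456634521484, 120.9337158203125), 65.25376892089844)
[[679.9, 242.7, 30.0], [680.6, 128.5, 30.0], [599.3, 242.3, 30.0], [601.6, 129.3, 30.0], [689.7, 113.4, 30.0], [677.2, -12.4, 30.0]]
```

```bash
cat >> h.py <<'E'
D=np.radians
def down(yaw): # yaw of tool so that tool y lies along yaw-90
    c=[]
    for y in (yaw,yaw+np.pi,yaw-np.pi):
        c.append((y+np.pi)%(2*np.pi)-np.pi)
    return c
def best(pos,yaw):
    q0=np.array(bot.get_state()["qpos"]);b=None
    for y in down(yaw):
        q=solve_ik(list(pos),[np.pi,0,y])
        if q is not None:
            s=np.abs(np.array(q)-q0).max()
            if b is None or s<b[0]: b=(s,y)
    return b[1]
def info(t=""):
    s=bot.get_state();print(t,'t',round(s['t'],2),'tcp',s['tcp_pos'].round(1),'F',s['contact_force'].round(1),flush=True)
def tip(c,yawdeg,tag,opening=.5,z=62,h=66,a=84,ang=51):
    n=np.array([-np.sin(D(yawdeg)),np.cos(D(yawdeg))]);c=np.array(c)
    bot.grip(opening)
    pre=c-n*(44+11+25)
    y=best([*pre,130],D(yawdeg)+np.pi/2); o=[np.pi,0,y]
    bot.move_ptp([*pre,130],o); bot.movel([*pre,z],max_speed=150)
    hit=bot.movel([*(pre+n*40),z],max_speed=40,threshold=2.5)
    info(f'hit {hit}'); p0=bot.get_state()['tcp_pos']
    print('gap along n', (p0[:2]-c)@n)
    if not hit: return
    P=lambda t:[*(p0[:2]+n*(a-a*np.cos(t)+h*np.sin(t))), z+a*np.sin(t)+h*np.cos(t)-h]
    for t in np.linspace(0,D(ang),8)[1:]: bot.movel(P(t),max_speed=60)
    info('held')
    for k in("top","side"): cv2.imwrite(f"pics/{tag}_{k}.png",imaging.capture(k))
    bot.dwell(1.3); info('held')
    for t in np.linspace(0,D(ang),8)[:-1][::-1]: bot.movel(P(t),max_speed=60)
    p=p0[:2]-n*25; bot.movel([*p,z]); bot.movel([*p,130],max_speed=200); info('done')
E
python3 - <<'E'
from h import *
tip((468.5,-116.9),-25.1,"R")
cv2.imwrite("pics/R_after.png",imaging.capture("top"))
a=cv2.imread("pics/R_side.png")[240:480,200:520];b=cv2.imread("pics/R_top.png")[200:380,380:540];c=cv2.imread("pics/R_after.png")[200:380,380:540]
o=np.zeros((600,800,3),np.uint8);o[:240,:320]=a;o[240:,:320]=cv2.resize(b,(320,360));o[240:,400:720]=cv2.resize(c,(320,360));cv2.imwrite("pics/R.png",o)
E
```

```text
hit True t 3.6 tcp [ 445.6 -164.9   61.9] F [-1.1  0.7 -0.1]
gap along n -53.159206809891224
held t 6.24 tcp [481.2 -89.6 103.6] F [-3.1  0.6 11.5]
held t 7.64 tcp [481.1 -89.9 103.6] F [-3.8  0.1 10.4]
done t 11.07 tcp [ 435.4 -187.1  130.3] F [-1.   0.2 -0.6]
```

View pics/R.png

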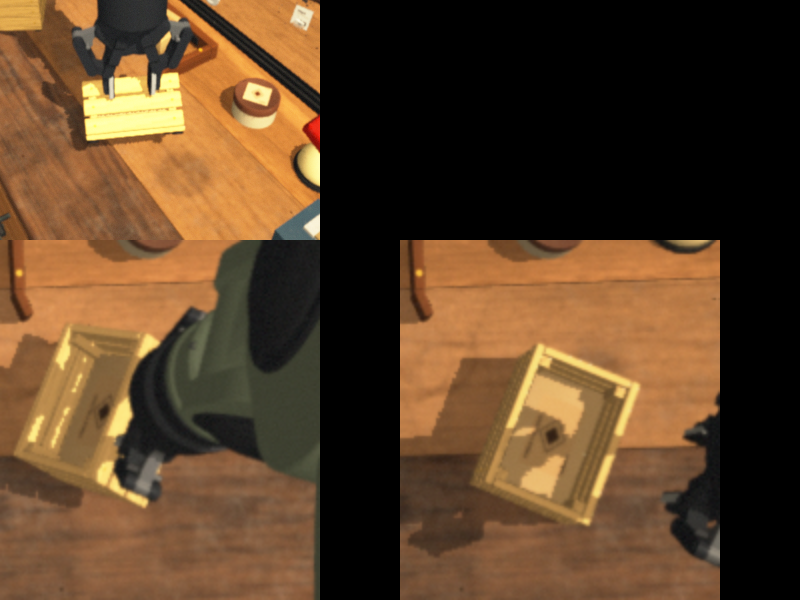

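```bash
python3 - <<'E'
from h import *
n=np.array([np.sin(D(25.1)),np.cos(D(25.1))]);c=np.array([468.5,-116.9]);x=np.array([n[1],-n[0]])
# far rim corners tilted, for several angles
for a in(45,48,51,54):
    t=D(a);print(a,proj("top",[[*(c+s*61*x+n*(42+2*np.cos(t)+76*np.sin(t))),76*np.cos(t)-2*np.sin(t)] for s in(-1,1)]).round(1).tolist(),
     'near bottom side',proj("side",[[*(c+s*58*x+n*(42-86*np.cos(t))),86*np.sin(t)] for s in(-1,1)]).round(1).tolist())
print('after',onplane("top",[(450.5,253.2),(380+(638-400)/2,200+(384-240)/2),(380+(588-400)/2,200+(523-240)/2),(380+73/2,200+(487-240)/2)],76).round(1).tolist())
E
```

```text
45 [[389.5, 308.8], [416.5, 241.8]] near bottom side [[289.1, 391.6], [383.1, 381.9]]
48 [[387.7, 308.2], [414.7, 241.6]] near bottom side [[288.7, 387.8], [382.8, 378.2]]
51 [[386.1, 307.7], [413.0, 241.3]] near bottom side [[288.4, 384.0], [382.3, 374.5]]
54 [[384.6, 307.3], [411.4, 241.2]] near bottom side [[288.1, 380.2], [381.9, 370.8]]
after [[539.8, -104.2, 76.0], [506.4, -179.4, 76.0], [398.0, -129.7, 76.0], [428.8, -41.6, 76.0]]
```

R tipped to about 50° (top corners say 46–49, side edge about 54) and is back within about 1.5 mm of where it stood. Its underside isn't visible from either camera. Now the left crate, whose underside will face the side camera.

```bash
python3 - <<'E'
from h import *
tip((452.1,262.8),-31.7,"L")
cv2.imwrite("pics/L_after.png",imaging.capture("top"))
a=cv2.imread("pics/L_side.png")[150:300,120:300];b=cv2.imread("pics/L_top.png")[220:400,140:320];c=cv2.imread("pics/L_after.png")[220:400,140:320]
o=np.zeros((600,800,3),np.uint8);o[:300,:360]=cv2.resize(a,None,fx=2,fy=2);o[300:,:300]=cv2.resize(b,(300,300));o[200:560,400:760]=cv2.resize(c,(360,360));cv2.imwrite("pics/L.png",o)
E
```

```text
hit True t 14.06 tcp [424.1 218.   61.8] F [ 0.3 -1.1 -0.1]
gap along n -52.85954704206109
held t 16.7 tcp [468.9 289.2 104. ] F [-1.7 -0.3  6.7]
held t 18.1 tcp [468.7 288.9 104. ] F [-1.6  0.2  7.1]
done t 21.53 tcp [412.  197.4 130.5] F [-0.7  0.2 -0.1]
```

View pics/L.png

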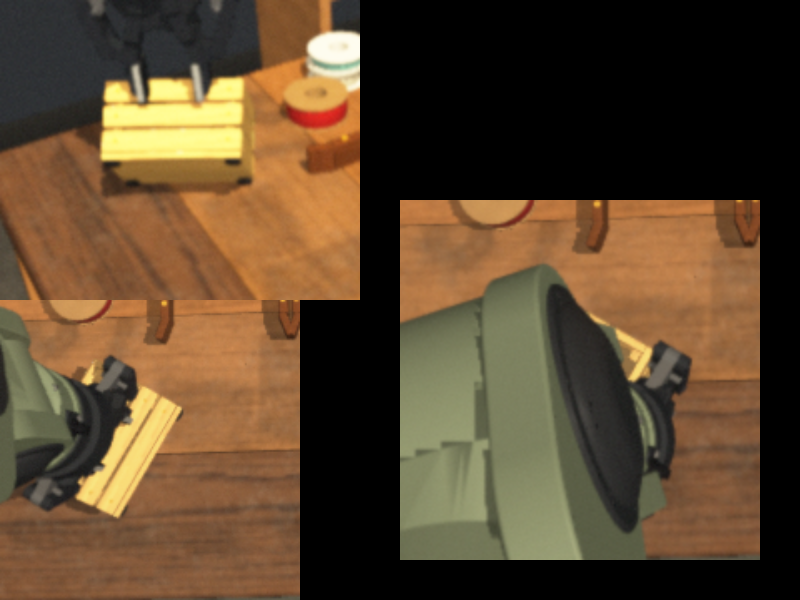

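The underside strip is visible at about px (172–244, 232–241) in the side view and looks bare. I'll enlarge it with contrast to be sure.

```bash
python3 - <<'E'
from h import *
im=cv2.imread("pics/L_side.png");a=im[226:246,165:250]
n=np.array([np.sin(D(31.7)),np.cos(D(31.7))]);c=np.array([452.1,262.8]);x=np.array([n[1],-n[0]]);t=D(51)
# predicted ring of 31 mm radius on the underside (foot level +4)
ph=np.linspace(0,2*np.pi,13)[:-1]
f=lambda w,v,h=4:[*(c+x*w+n*(42+(v-42)*np.cos(t)+h*np.sin(t))),-(v-42)*np.sin(t)+h*np.cos(t)]
pp=proj("side",[f(31*np.cos(q),31*np.sin(q)) for q in ph]);print(pp.round(1).tolist())
print(proj("side",[f(w,v) for w in(-61,61) for v in(-44,44)]).round(1).tolist())
g=cv2.cvtColor(im,cv2.COLOR_BGR2GRAY)
for r in range(229,244):print(r,g[r,170:250:4].tolist())
cv2.imwrite("pics/Lz.png",cv2.resize(cv2.convertScaleAbs(a,alpha=1.5),None,fx=9,fy=20,interpolation=cv2.INTER_CUBIC))
E
```

```text
[[227.9, 235.6], [227.1, 237.8], [222.2, 239.5], [214.3, 240.1], [205.6, 239.6], [198.2, 238.1], [193.9, 236.0], [194.1, 233.7], [198.9, 231.9], [207.1, 231.2], [216.4, 231.8], [224.0, 233.4]]
[[170.7, 229.6], [183.9, 242.1], [240.6, 228.9], [247.8, 241.5]]
229 [149, 216, 211, 214, 195, 187, 184, 173, 168, 163, 161, 157, 151, 151, 150, 153, 111, 115, 132, 159]
230 [107, 121, 121, 148, 135, 133, 129, 127, 122, 121, 121, 121, 125, 126, 124, 122, 41, 43, 133, 163]
231 [89, 42, 46, 112, 113, 114, 113, 116, 117, 119, 119, 118, 122, 120, 118, 121, 43, 43, 133, 162]
232 [86, 32, 43, 112, 113, 117, 115, 114, 119, 116, 120, 120, 120, 123, 120, 125, 78, 69, 130, 162]
233 [79, 37, 71, 115, 115, 113, 117, 114, 116, 116, 117, 118, 118, 119, 122, 116, 107, 104, 126, 160]
234 [92, 45, 96, 115, 115, 111, 111, 115, 115, 116, 114, 117, 115, 118, 118, 115, 115, 116, 119, 157]
235 [90, 52, 109, 113, 110, 111, 109, 112, 109, 109, 113, 110, 113, 115, 111, 112, 115, 112, 118, 161]
236 [95, 53, 90, 110, 112, 111, 108, 111, 110, 109, 110, 109, 108, 110, 108, 111, 108, 109, 110, 153]
237 [100, 51, 71, 106, 107, 107, 110, 105, 108, 108, 108, 108, 111, 107, 108, 105, 108, 109, 102, 137]
238 [95, 49, 55, 99, 101, 107, 105, 107, 108, 104, 107, 108, 106, 109, 111, 107, 111, 103, 79, 129]
239 [87, 53, 49, 88, 81, 103, 110, 107, 108, 108, 107, 106, 108, 103, 106, 104, 104, 92, 49, 120]
240 [84, 57, 50, 72, 45, 92, 102, 101, 97, 103, 106, 101, 105, 101, 104, 101, 99, 69, 34, 117]
241 [79, 59, 50, 51, 26, 70, 84, 80, 81, 91, 94, 94, 92, 90, 92, 84, 85, 63, 42, 131]
242 [85, 57, 48, 49, 30, 50, 57, 63, 63, 82, 86, 86, 88, 84, 85, 87, 78, 69, 77, 135]
243 [96, 60, 50, 51, 45, 54, 45, 55, 59, 73, 85, 86, 81, 79, 87, 84, 78, 80, 119, 141]
```

View pics/Lz.png

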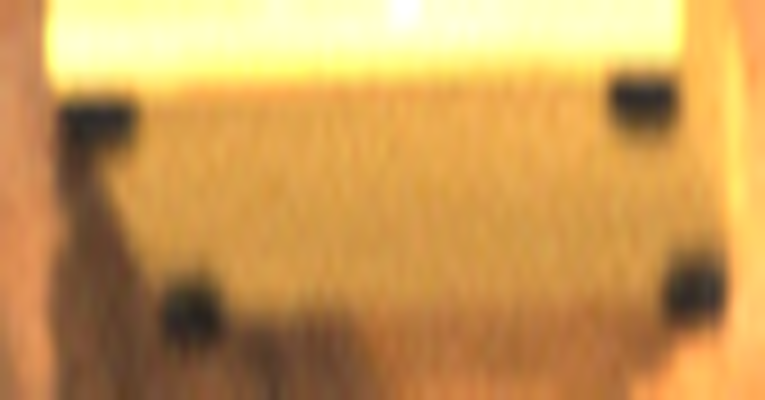

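The left crate's underside is bare: four feet show and the brightness is even where a ring would be. So the right-hand crate is the stamped one. The left crate's corner at (483,194) sits in front of the lane mouth, so I'll steer the right crate around it: a broad-side arc push to yaw 22°, then an end push into the lane.

```bash
cat >> h.py <<'E'
def arc(c,psi,L1,r,dpsi,side,ds=25):
    """crate poses: straight L1 then arc (radius r) to psi+dpsi; heading = n (side) or u."""
    off=np.pi/2 if side else 0; c=np.array(c,float); out=[]
    tot=L1+r*abs(dpsi); N=int(np.ceil(tot/ds))
    M=N*20; p=psi
    for i in range(1,M+1):
        s=tot*(i-.5)/M
        p=psi+np.sign(dpsi)*max(0,s-L1)/r
        c=c+tot/M*np.array([np.cos(p+off),np.sin(p+off)])
        if i%20==0: out.append((c.copy(),psi+np.sign(dpsi)*max(0,tot*i/M-L1)/r))
    return out
def toolpos(c,psi,d,side):
    a=psi+(np.pi/2 if side else 0); return c-d*np.array([np.cos(a),np.sin(a)])
E
python3 - <<'E'
from h import *
c0=np.array([468.5,-116.9]);p0=D(-25.1);z=18
path=arc(c0,p0,21,292,D(47.1),True); print(path[-1],len(path))
bot.movel([412,197,160],max_speed=200)
bot.grip(.8)
pre=toolpos(c0,p0,80,True)
y=best([*pre,130],p0+np.pi/2); o=lambda p:[np.pi,0,y+p-p0]
print(y, [solve_ik([*toolpos(c,p,53,True),z],o(p)) is not None for c,p in path])
bot.move_ptp([*pre,130],o(p0)); bot.movel([*pre,z],max_speed=150)
hit=bot.movel([*toolpos(c0,p0,45,True),z],max_speed=40,threshold=2.5); info(hit)
d=np.linalg.norm(bot.get_state()['tcp_pos'][:2]-c0);print('d',d)
fm=0
for c,p in path:
    bot.movel([*toolpos(c,p,d,True),z],rot=o(p),max_speed=70); fm=max(fm,np.abs(bot.get_state()['contact_force']).max())
info(f'fmax {fm}')
c,p=path[-1]
t=toolpos(c,p,d+30,True); bot.movel([*t,z]); bot.movel([*t,150],max_speed=250)
w=toolpos(c,p,61+11+60,False); bot.grip(.35)
y2=best([*w,150],p); print('y2',y2)
bot.move_ptp([*w,150],[np.pi,0,y2]); info()
im=imaging.capture("top");cv2.imwrite("pics/p1.png",im)
cv2.imwrite("pics/p1s.png",cv2.resize(im[165:385,160:440],None,fx=2.7,fy=2.7,interpolation=cv2.INTER_CUBIC))
E
```

```text
(array([483.71998678, 135.36836889]), np.float64(0.38397243543875265)) 11
1.1327186845443196 [True, True, True, True, True, True, True, True, True, True, True]
True t 25.23 tcp [ 445.  -166.4   17.9] F [-0.8 -2.  -1.4]
d 54.747682018760024
fmax 4.891935185049295 t 30.64 tcp [503.9  84.6  17.8] F [ 2.6 -2.1 -0.3]
y2 -2.7576202181510405
 t 33.47 tcp [361.9  85.9 150.2] F [0.4 0.7 0.4]
```

View pics/p1s.png

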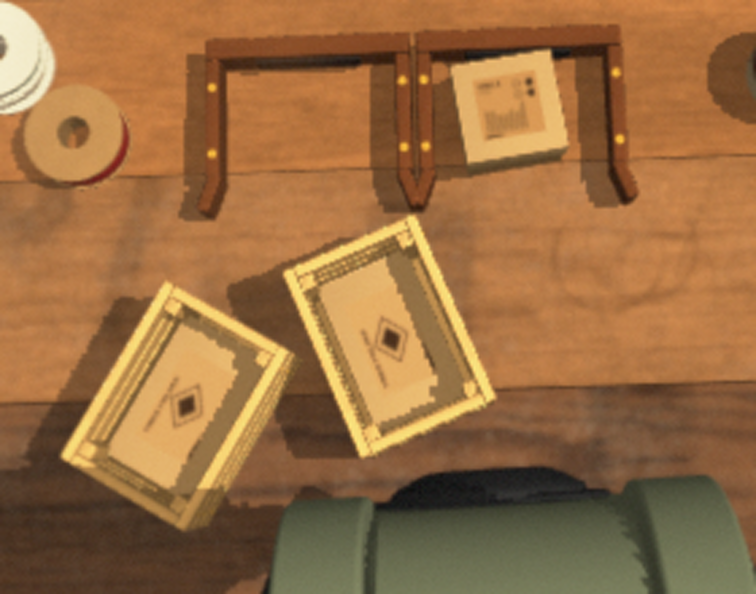

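```bash
python3 - <<'E'
from h import *
f=lambda l,z:onplane("top",[(160+a/2.7,165+b/2.7) for a,b in l],z)[:,:2]
P=f([(285,271),(413,216),(494,399),(365,457)],76);u=(P[0]+P[1]-P[2]-P[3])/2
print(P.round(1).tolist(),P.mean(0).round(1),np.degrees(np.arctan2(u[1],u[0])))
print('L',f([(168,283),(296,350),(185,528),(63,460)],76).round(1).tolist())
print('lane inner L top/bend/nose, R top/bend/nose',f([(222,69),(225,177),(217,215),(396,62),(397,175),(411,207)],30).round(1).tolist())
E
```

```text
[[530.1, 197.7], [561.2, 119.1], [449.3, 74.3], [417.8, 151.5]] [489.6 135.6] 22.071101457960747
L [[525.1, 269.1], [482.1, 191.6], [379.7, 258.3], [421.1, 331.5]]
lane inner L top/bend/nose, R top/bend/nose [[673.4, 244.2], [600.1, 242.3], [575.0, 247.5], [673.6, 128.7], [597.3, 130.1], [575.8, 121.6]]
```

Measured: crate at (489.6,135.6), yaw 22.1°, clear of the left crate by about 11 mm, and nothing else has moved. Now the end push into the lane.

```bash
python3 - <<'E'
from h import *
c0=np.array([489.6,135.6]);p0=D(22.07);z=20
bot.grip(.5); y=bot.get_state()['orientation'][2]; y=best([*toolpos(c0,p0,132,False),150],p0); o=lambda p:[np.pi,0,y+p-p0]
t=toolpos(c0,p0,95,False); bot.move_ptp([*t,150],o(p0)); bot.movel([*t,z],max_speed=150)
hit=bot.movel([*toolpos(c0,p0,62,False),z],max_speed=40,threshold=2.5); info(hit)
tc=bot.get_state()['tcp_pos'][:2]; u=np.array([np.cos(p0),np.sin(p0)]); d=(c0-tc)@u; print('d',d)
h=D(24.5); c1=c0+75*np.array([np.cos(h),np.sin(h)])
path=[(c0+(c1-c0)*k/2,p0) for k in(1,2)]+arc(c1,p0,0,150,-p0,False,ds=12)
for c,p in path:
    bot.movel([*toolpos(c,p,d,False),z],rot=o(p),max_speed=60); print(np.round(c,1),np.degrees(p).round(1),bot.get_state()['contact_force'].round(1))
cv2.imwrite("pics/p2a.png",imaging.capture("top"))
e=toolpos(c+[30,0],0,d,False); hit=bot.movel([*e,z],max_speed=35,threshold=12); info(hit)
im=imaging.capture("top");s=imaging.capture("side");cv2.imwrite("pics/p2.png",im);cv2.imwrite("pics/p2s.png",s)
o=np.zeros((560,800,3),np.uint8);o[:,:420]=cv2.resize(im[165:365,190:340],(420,560));o[:380,420:]=cv2.resize(s[160:340,220:400],(380,380));cv2.imwrite("pics/p2v.png",o)
E
```

```text
True t 35.69 tcp [422.5 108.3  19.9] F [-0.2  0.3  0.2]
d 72.47141164038504
[523.7 151.2] 22.1 [-3.1 -1.2 -2.2]
[557.8 166.7] 22.1 [-1.  -0.8 -0.7]
[568.7 170.6] 17.7 [-2.8 -2.5 -0.9]
[579.8 173.7] 13.2 [-2.5 -2.2 -2.7]
[591.2 175.9] 8.8 [-2.7 -1.6 -1.9]
[602.7 177.2] 4.4 [-2.1 -0.7 -1.2]
[614.2 177.7] 0.0 [-0.8 -0.9  0.5]
True t 39.57 tcp [545.1 177.5  18.9] F [ 0.6 -0.4  0.3]
```

View pics/p2v.png

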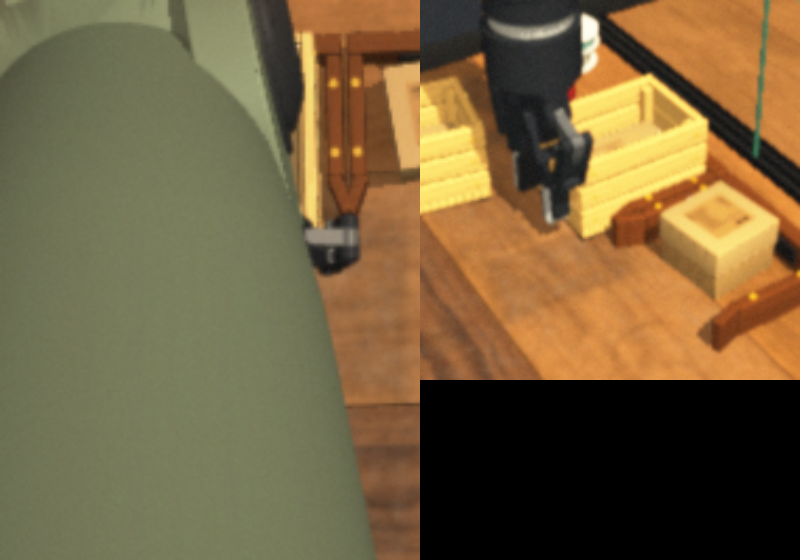

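```bash
python3 - <<'E'
from h import *
p=bot.get_state()['tcp_pos']; bot.movel([p[0]-10,p[1]-2,p[2]],max_speed=80); bot.movel([p[0]-10,p[1]-2,170],max_speed=200)
bot.move_j([-1.468,0.326,-0.193,1.052,0,1.437]); info()
im=imaging.capture("top");s=imaging.capture("side");cv2.imwrite("pics/f.png",im)
o=np.zeros((600,800,3),np.uint8);o[:,:480]=cv2.resize(im[160:370,165:333],(480,600),interpolation=cv2.INTER_CUBIC);o[:240,480:]=cv2.resize(s,(320,240));o[260:500,480:]=cv2.resize(im,(320,240));cv2.imwrite("pics/fv.png",o)
E
```

```text
t 43.73 tcp [ 129.9 -534.2  231.2] F [ 0.7 -0.4 -0.2]
```

View pics/fv.png

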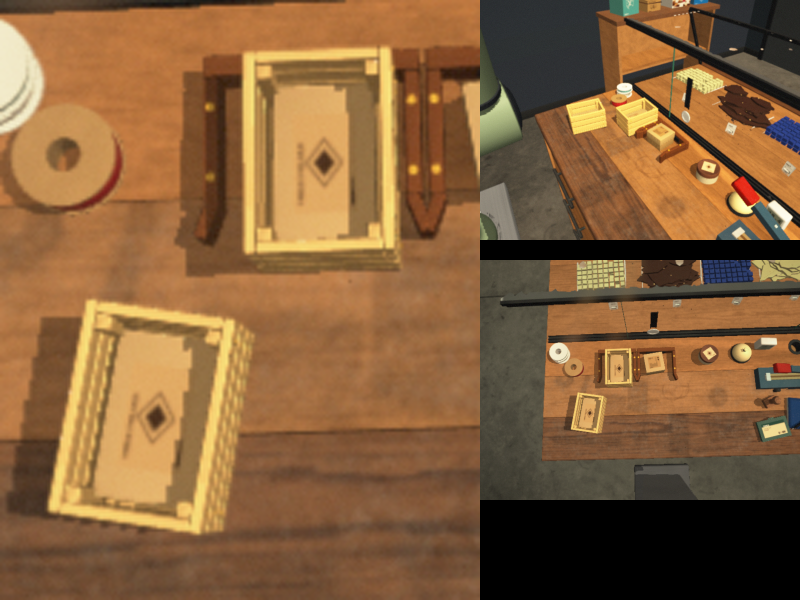

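The stamped crate is home, but the left crate got nudged and turned: its rim corners are now at zoom px (88,300), (236,320), (205,533) and (50,514). I'll measure it and push it back.

```bash
python3 - <<'E'
from h import *
s=480/168
f=lambda l,z:onplane("top",[(165+a/s,160+b/s) for a,b in l],z)[:,:2]
def pose(P):
    u=(P[0]+P[1]-P[2]-P[3])/2; return P.round(1).tolist(),P.mean(0).round(1),np.degrees(np.arctan2(u[1],u[0])).round(2)
print('L',pose(f([(88,300),(236,320),(205,533),(50,514)],76)))
print('S',pose(f([(244,52),(393,48),(399,247),(246,254)],76)))
print('spool/tin shift: diff blobs')
a=cv2.imread('pics/top0.png');b=cv2.imread('pics/f.png');g=cv2.absdiff(a,b).max(2)>40
n,l,st,ce=cv2.connectedComponentsWithStats(cv2.morphologyEx(g.astype(np.uint8),cv2.MORPH_OPEN,np.ones((3,3))))
print([(x[:5].tolist()) for x in st[1:] if x[4]>30])
E
```

```text
L ([[534.6, 313.0], [520.1, 227.2], [401.2, 245.1], [414.0, 332.7]], array([467.5, 279.5]), np.float64(-8.92))
S ([[680.2, 221.9], [679.1, 133.3], [559.3, 132.8], [558.3, 221.3]], array([619.2, 177.3]), np.float64(0.26))
spool/tin shift: diff blobs
[[244, 176, 61, 80, 2960], [237, 188, 4, 46, 143], [288, 222, 9, 5, 40], [230, 230, 25, 27, 347], [394, 253, 106, 90, 4284], [173, 265, 76, 66, 1549], [481, 275, 6, 7, 36], [204, 276, 12, 19, 123], [228, 286, 17, 25, 216], [196, 287, 70, 75, 1335], [216, 302, 7, 8, 43], [171, 315, 7, 8, 40], [406, 325, 46, 17, 379]]
```

Stamped crate home at (619.2,177.3), yaw 0.3°. The left crate must go from (467.5,279.5,-8.9°) back to (452.1,262.8,-31.7°). I'll use a corner push to turn it clockwise, then flush two-finger pushes to set its position.

```bash
python3 - <<'E'
from h import *
c=np.array([467.5,279.5]);p=D(-8.9);u=np.array([np.cos(p),np.sin(p)]);n=np.array([-u[1],u[0]])
Q=c-98*u; z=24
T=lambda th,g:Q+R.from_euler('z',-th).as_matrix()[:2,:2]@(148*u+(44+11+g)*n)
bot.grip(0)
y=best([*T(0,15),110],p+np.pi/2)
o=lambda th:[np.pi,0,y-th]
bot.move_ptp([*T(0,15),110],o(0)); bot.movel([*T(0,15),z],max_speed=200)
for th in(0,.13,.27,.40): bot.movel([*T(th,0),z],rot=o(th),max_speed=80)
info('A'); bot.movel([*T(.4,15),z],max_speed=150); bot.movel([*T(.4,15),120],max_speed=250)
bot.move_ptp([420,-60,140],o(.4)); info()
im=imaging.capture("top");cv2.imwrite("pics/a.png",im)
cv2.imwrite("pics/av.png",cv2.resize(im[210:390,160:340],(594,594),interpolation=cv2.INTER_CUBIC))
E
```

```text
A t 49.85 tcp [525.1 263.4  23.8] F [1.9 3.  0.1]
 t 51.97 tcp [420.5 -59.6 139.8] F [-0.  -0.5  1.2]
```

View pics/av.png

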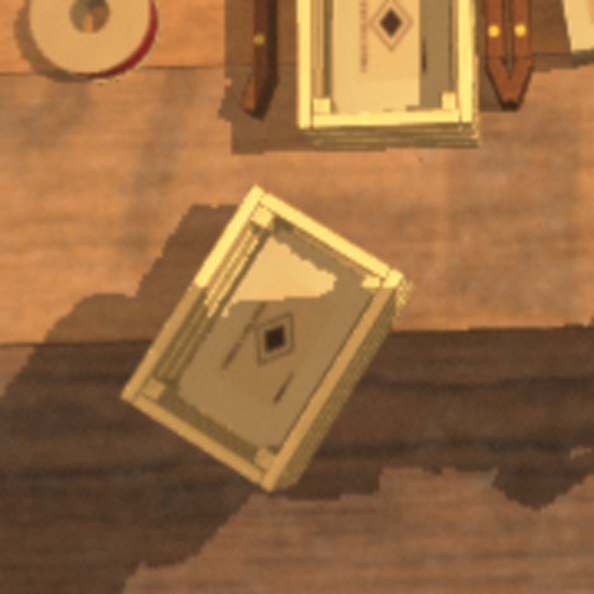

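```bash
python3 - <<'E'
from h import *
P=onplane("top",[(160+a/3.3,210+b/3.3) for a,b in[(258,187),(402,275),(270,490),(125,398)]],76)[:,:2]
u=(P[0]+P[1]-P[2]-P[3])/2;print(P.round(1).tolist(),P.mean(0).round(1),np.degrees(np.arctan2(u[1],u[0])))
t=np.array([452.1,262.8]);uu=np.array([np.cos(D(-31.7)),np.sin(D(-31.7))]);nn=np.array([-uu[1],uu[0]]);d=P.mean(0)-t;print('u off',d@uu,'n off',d@nn)
E
```

```text
[[529.5, 242.7], [483.5, 171.8], [382.4, 237.1], [428.0, 308.0]] [455.8 239.9] -32.79487947370303
u off 15.227394206939508 n off -17.531491720542935
```

Now off by +15.2 mm along its length and -17.5 mm across, yaw -32.8°, all correctable inward with the two flush pushes.

```bash
python3 - <<'E'
from h import *
c=np.array([452.1,262.8]);p=D(-31.7);u=np.array([np.cos(p),np.sin(p)]);n=np.array([-u[1],u[0]])
bot.grip(.2); z=24; A=c+98*u-17*n
y=best([*A,110],p); bot.move_ptp([*A,110],[np.pi,0,y]); bot.movel([*A,z],max_speed=180)
bot.movel([*(c+72.5*u-17*n),z],max_speed=50); info('C')
b=c+80*u-17*n; bot.movel([*b,z],max_speed=150); bot.movel([*b,110],max_speed=250)
z=18; B=c-80*n; y=best([*B,110],p+np.pi/2); bot.move_ptp([*B,110],[np.pi,0,y]); bot.grip(.8); bot.movel([*B,z],max_speed=180)
bot.movel([*(c-54.6*n),z],max_speed=50); info('B')
b=c-66*n; bot.movel([*b,z],max_speed=150); bot.movel([*b,120],max_speed=250)
bot.move_j([-1.468,0.326,-0.193,1.052,0,1.437]); info()
im=imaging.capture("top");cv2.imwrite("pics/g.png",im)
cv2.imwrite("pics/gv.png",cv2.resize(im[165:375,160:340],(504,588),interpolation=cv2.INTER_CUBIC))
E
```

```text
C t 54.69 tcp [505.8 210.6  24.9] F [ 4.9 -1.9  2.4]
B t 58.67 tcp [422.8 215.6  18.4] F [-2.  -4.3  1.6]
 t 62.3 tcp [ 129.8 -534.1  231.1] F [0.1 0.6 0.7]
```

View pics/gv.png

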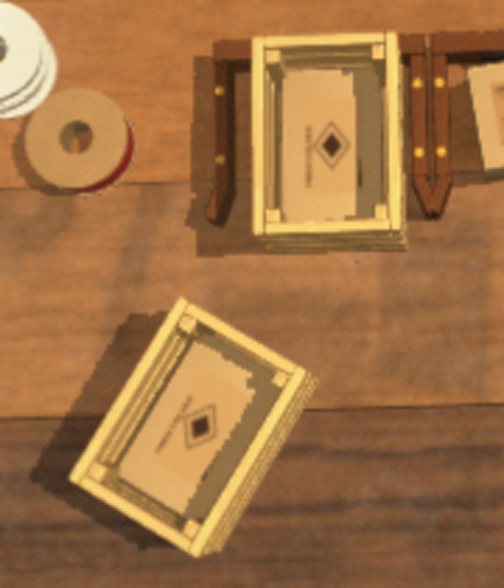

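```bash
python3 - <<'E'
from h import *
P=onplane("top",[(160+a/2.8,165+b/2.8) for a,b in[(182,298),(308,370),(197,556),(72,480)]],76)[:,:2]
u=(P[0]+P[1]-P[2]-P[3])/2;print(P.round(1).tolist(),P.mean(0).round(1),np.degrees(np.arctan2(u[1],u[0])))
a=cv2.imread('pics/top0.png');b=cv2.imread('pics/g.png')
w=(slice(255,375),slice(175,280));sh=cv2.findTransformECC(cv2.cvtColor(a[w],6),cv2.cvtColor(b[w],6),np.eye(2,3,dtype=np.float32),cv2.MOTION_EUCLIDEAN)
M=sh[1];print(sh[0],M, 'centre px shift',M@[53,52,1]-[53,52])
print(bot.get_state()['t'])
E
```

```text
[[522.3, 264.5], [478.0, 191.0], [375.0, 255.4], [419.3, 327.6]] [448.7 259.6] -31.742303685630826
0.9917979331003558 [[ 0.99991536 -0.01300825  2.7317235 ]
 [ 0.01300825  0.99991536  1.0144361 ]] centre px shift [2.05080885 1.69947202]
62.35
```

```bash
python3 -c "
from bench import bot
bot.sign_off()"
```

```text
the job is handed in; nothing more can be done
```

The stamped crate is in the empty lane against the back stop, but the push into the lane disturbed the plain crate. I pushed it back, and it ended about 4.5 mm from where it stood.

- **Tipping:** I tipped the right crate first, then the left. Each was held at about 50° for roughly 1.3 s. The right crate was back within about 1.5 mm of its place. I could not check the left one straight after its tip because the arm hid it; two moves later it was within about 2.5 mm.
- **Which crate is stamped:** The side camera saw the left crate's underside, and it was bare. Neither camera could see under the right crate, so I took that one as stamped by elimination and never saw the stamp itself.
- **Lane push:** The stamped crate went in short end first and met the stop. It measured at (619.2, 177.3), yaw 0.3°. That is home along the lane, about 8 mm right of its middle, and clear of both fences. It showed no change in the later pictures.
- **What went wrong:** While I pushed the stamped crate into the lane or backed the arm out, the left crate was moved about 23 mm and turned about 23°. I did not see what hit it. After three corrective fingertip pushes it is upright, with its yaw within about 1° of the start. I left the last 4.5 mm because only about 9 s remained.
- **Everything else:** The gift box, tin and ribbon showed no change in the picture taken after the stamped crate was in the lane. I did not compare all three again after the corrective pushes. The job was handed in at about 62 s with the arm back at its start pose and touching nothing.

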